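Set the kitchen tablet on its leaning stand

ROBOT

A 7-joint arm with a two-finger parallel gripper is mounted at the origin on the work surface. World frame = base frame: x ahead of the robot, y to its left, z up, the work surface at z = 0. Lengths are in m, angles in rad, forces in N, time in s.
With the tool pointing down it reaches from about 0.4 to 0.875 m from the base axis. Payload 19.3 kg.
Tool frame: the origin (TCP) lies midway between the tips of the shut fingers; the grasp point (between the pads) lies 19 mm behind it; z points along the fingers, y is the line along which they close (so a half turn about z gives the same grasp; the last joint's range is limited). The gripper opens to 85 mm and grips with 20 to 120 N. Pads are 22 mm wide; open, the fingers measure 114 mm over their backs; the gripper's body (76 mm by 85 mm) begins 54 mm behind the grasp point. The pads swing forward as they close: fully open they stand 13 mm farther back than shut.
Start: joints at [1.143, 0.521, -0.036, 1.599, 0.021, 1.021, -0.113], TCP at [0.219, -0.585, 0.231] pointing down, gripper open.
Joint ranges: [-2.91, 2.91], [-0.3, 2.13], [-1.5, 1.42], [0.17, 2.43], [-1.26, 4.41], [0.16, 1.93], [-2.52, 2.52]. Speed limits (rad/s): [1.89, 1.89, 2.39, 2.39, 3.01, 3.01, 3.01].

INTERFACE

Orientations are given as a unit quaternion [x, y, z, w].
In Python, from station import manip, vision gives the robot as it stands.
- The arm moves only by the tool move_arm, never from a script. Its arguments are lists of equal length, an entry for each row: "delta_pos": the shift along the tool's x, y, z as a fraction of full scale, a list of three; "angular": the turn, a rotation vector about the tool's x, y, z as a fraction of full scale, a list of three; "claw": the opening, from -1 (shut) to 1 (fully open). In form: {"delta_pos": [[x, y, z], ...], "angular": [[ax, ay, az], ...], "claw": [claw, ...]}. A call has 1 to 5 rows; each row shifts and turns the commanded pose from where the row before left it, along the tool's axes as they then stand; what a row does not reach is not made up. Full scale, the value 1, is 0.06 m for a shift and pi rad for a turn. A row lasts 1/8 s, in which the tool goes at most 62.5 mm and 10.7 degrees, less where a joint would pass 70% of its speed; a pose out of reach is approached as far as the arm can. A call with a number of a shift or a turn outside -1 to 1 is refused whole. A call with a gripper value outside its range is refused whole. The fingers move at their own pace and stop on an object; "grip_force" is the grip in N (left out, the last holds). Time passes only in rows, so rows that do not move let the fingers close. It gives the time, the measured TCP pose, the force, the opening and the grip force at its end, in the units of the state.
- manip.get_state(): the state, without advancing time (a new reading comes with each control period).
- vision.camera(name): name is "scene" or "top"; returns the picture (480x640x3 uint8, red, green, blue); there is no depth.
- vision.calibration(name): a dict with "K" (3x3 intrinsics, pixels), "rvec" (rotation vector, rad) and "tvec" (3), from world to camera coordinates, as OpenCV has them. Camera axes: x right, y down, z forward; pixel columns grow to the right and rows downward; lengths in m; the calibration is good to about 2 mm. A picture is of the moment at which its call begins. calibration takes no time and is no camera call.
- manip.job_done(): hands the job in; it is judged then, once.
The state is a dict: "clock": time; "qpos": joint angles; "dq": joint speeds; "effort": joint torques, N m; "eef_pos": TCP position; "tool_rot": TCP orientation; "contact_force": force on the tool from outside, world axes, zero at the start; "moment": the same for the moment, N m; "width": finger opening in m; "finger_force": force on a finger pad.
Only numpy, scipy, OpenCV 4.12 (cv2) and the standard library are available. Lean on these libraries where they do the work, as an engineer would, in place of code of your own. Each camera call takes 0.05 s, during which the arm holds its last target. There are 200 camera calls.

TASK

Take the tablet out of the wooden charging rack and set it on the orange ledge of the metal stand, screen outward, centred and square, with its back resting flat against the plate. The ledge has been clamped at an unknown height, so lower the tablet gently, leaning as the plate leans, until you feel it rest on the ledge, and only then let go - do not drop it or press hard. Leave the mug, the honey jar and the pepper mill as they are.

Things in the scene. Friction and masses are not known exactly. Their poses are not given: they have to be found in the camera images.
- tablet: Loose tablet computer in a blue rubber case, 130 wide (its y) x 180 tall (its z) x 15 mm thick (its x), 0.3 to 0.55 kg. Origin: centre of its lower edge face, mid-thickness; z points up to its upper edge, x out of the dark screen. It starts in the rack's slot, leaning 22 degrees from vertical, upper edge leaning to the robot's side, screen to the far side.
- upper_edge (a point): Middle of the tablet's upper edge, 180 mm from its lower edge. A good place to take it: one finger before and one behind, tool along the tablet's -z; draw it out along its own z by at least 100 mm to clear the slot.
- screen (a point): Centre of the tablet's screen face: 90 mm above the lower edge, 7.5 mm in front of the mid-thickness.
- rack: Fixed wooden charging rack. Base 130 (x, from -70 to +60) x 150 (y) x 12 mm; origin on the counter, straight below the middle of the slot floor. A slot 23 mm wide, 120 mm long along y, leans 22 degrees towards -x; its floor (square to the slot) is 24 mm above the counter at the middle, its back rest reaches 92 mm along the slope above that floor, its front cheek 35 mm.
- stand: Fixed metal tablet stand: dark foot 160 (x, from -110 to +50) x 130 (y) x 12 mm, which carries the plate and the ledge. Origin on the counter, straight below the plate's origin. It faces +x of its frame, away from the robot.
- plate: The stand's aluminium plate, 110 wide (y) x 8 mm thick, leaning back 25 degrees from vertical, upper edge to the robot's side. Its front face is the plane x = 0; x points out of it, z up along the slope. Origin 40 mm above the counter, mid-width; it runs from z = -25 to +135 mm. Seated, the tablet's origin is at x = 7.5, y = 0 here, axes parallel, and its upper edge 39 to 73 mm past the plate's.
- ledge_lowest (a point): Fixed point in front of the plate, at x = 12 mm, z = 0 of its frame: the lowest place of the ledge's upper surface, mid-width. The orange ledge, 70 mm wide, square to the plate, is clamped 0 to 28 mm farther up the slope; its height is not reported: feel for it. It is sprung: it gives 1 mm per 2.5 N, at most 6 mm. From plate to lip 24 mm; the lip is 6 mm thick, 8 mm high.
- mug: White mug, 80 mm across, 95 mm high, origin at the centre of its underside. Bystander, beside the stand.
- jar: Amber honey jar, 66 mm across, 100 mm high, origin at the centre of its underside. Bystander, between rack and stand.
- mill: Dark wooden pepper mill, 60 mm across, 140 mm high, origin at the centre of its underside. Bystander, beside the rack.
There are look-alikes about, which are no part of the job. There is more than one size of the tablet; the one meant has the size given above. Leave any blue or pink look-alike of the stand alone.

How it is judged:
By the outcome, as a careful person would: the job done as asked, in the order asked, and still so for the second after the job is handed in, with the robot touching nothing.
It also fails if it takes over 58 s, if anything falls off the work surface, if the arm or the gripper's body presses on something with over 40 N, if the wrist force passes 120 N, or if a joint passes its speed limit or range.

## Working session

There is one attempt and no reset: what is moved stays moved. The work goes in short steps, Python scripts to look and compute and a tool call to move; the robot and the scene stay as the last step left them, time stands still between calls to the robot, and variables do not carry over. Pictures are saved under pics/ and viewed, at most 10 in all, crops included, and the job is handed in when it is done.

Besides the shell and the picture viewer there is one more tool, called after ">>>" as name(argument=value, ...) on one line, values as JSON. move_arm: Moves the arm, as the interface text tells. Shift numbers are shares of 0.06 m and turn numbers shares of pi rad, none past 1 either way. Its arguments: {"type":"object","properties":{"delta_pos":{"type":"array"},"angular":{"type":"array"},"claw":{"type":"array"},"grip_force":{"type":"number"}},"required":["delta_pos","angular","claw"]}

```bash
mkdir -p pics; python3 - <<'E'
from station import manip, vision
import cv2
s=manip.get_state();print({k:s[k] for k in('clock','eef_pos','tool_rot','width','contact_force')})
for n in('scene','top'):
    cv2.imwrite(f'pics/{n}0.png',vision.camera(n)[:,:,::-1]);print(n,vision.calibration(n))
E
```

```text
{'clock': 0.0, 'eef_pos': array([ 0.21873885, -0.58514597,  0.23073554]), 'tool_rot': array([ 9.84041728e-01,  1.77937036e-01, -1.35525931e-04, -5.19738965e-04]), 'width': 0.08534839874622503, 'contact_force': array([-0.27138169,  0.28380702, -0.6503176 ])}
scene {'K': array([[559.19819768,   0.        , 320.68433485],
       [  0.        , 559.19819768, 233.93425591],
       [  0.        ,   0.        ,   1.        ]]), 'rvec': array([ 0.9279963 ,  2.71939379, -0.77187292]), 'tvec': array([ 0.48413718, -0.26132424,  1.5361958 ])}
top {'K': array([[525.54283612,   0.        , 319.55076023],
       [  0.        , 525.54283612, 237.47691817],
       [  0.        ,   0.        ,   1.        ]]), 'rvec': array([ 2.16446908, -2.1341128 ,  0.12317552]), 'tvec': array([0.01697025, 0.61684135, 1.33949734])}
```

View pics/scene0.png

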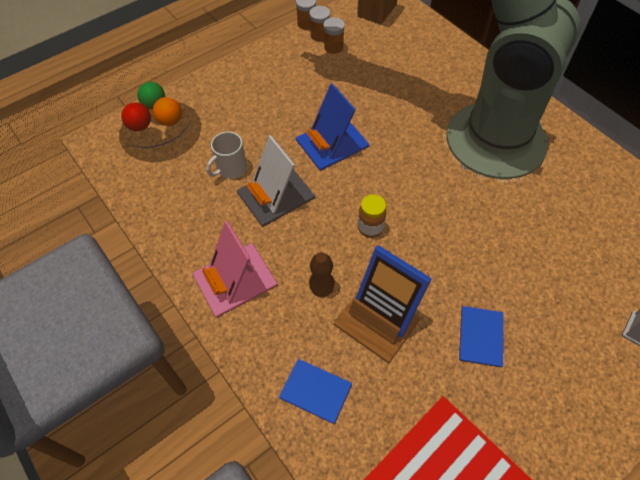

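View pics/top0.png

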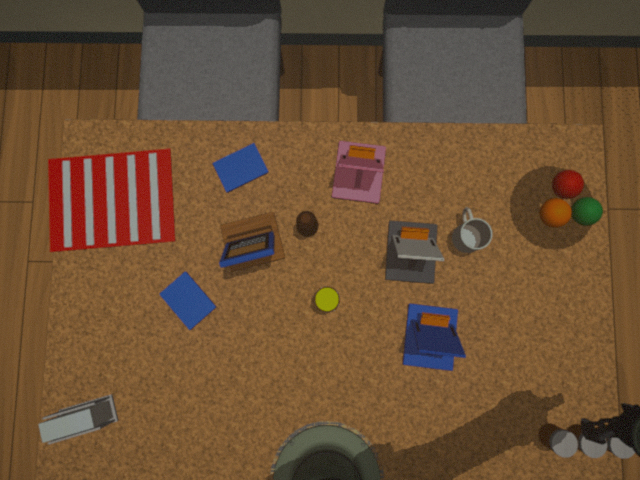

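The scene view shows the loaded rack at about (385,305), and the grey metal stand at about (275,190) with the mug next to it. In the top view the rack is at (250,245), the stand at (413,250), the jar at (327,299) and the mill at (307,223). I'll enlarge these areas next.

```bash
python3 - <<'E'
import cv2,numpy as np
t=cv2.imread('pics/top0.png');s=cv2.imread('pics/scene0.png')
def crop(im,x,y,w,h,k):
    c=cv2.resize(im[y:y+h,x:x+w],None,fx=k,fy=k,interpolation=cv2.INTER_CUBIC)
    c=cv2.convertScaleAbs(c,alpha=1.3,beta=15)
    for i in range(-x%10,w,10): cv2.line(c,(i*k,0),(i*k,6 if (x+i)%50 else 16),(255,255,255),1)
    for i in range(-y%10,h,10): cv2.line(c,(0,i*k),(6 if (y+i)%50 else 16,i*k),(255,255,255),1)
    return c
cv2.imwrite('pics/c1.png',np.hstack([crop(t,210,205,80,80,5),crop(t,375,205,80,80,5)]))
cv2.imwrite('pics/c2.png',np.hstack([crop(s,325,240,110,120,3),crop(s,230,130,110,120,3)]))
E
```

```text
(no output)
```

View pics/c1.png

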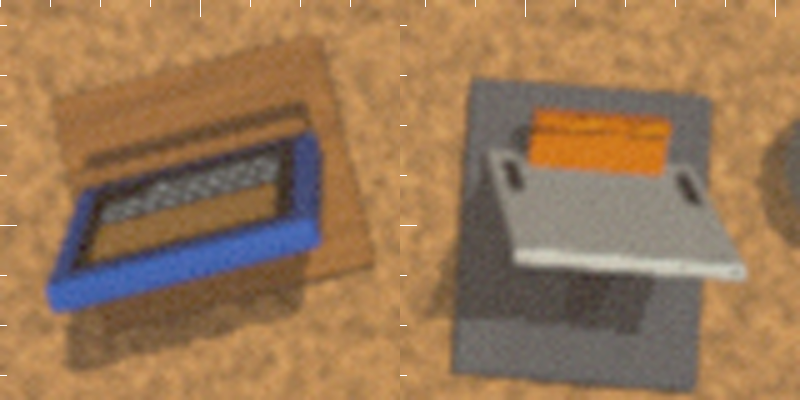

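View pics/c2.png

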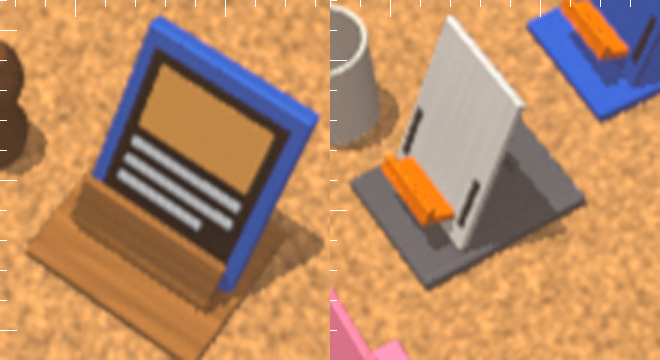

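The crops let me read the corners of the rack base, tablet top edge, stand foot and plate in both views. Next I'll fit x, y and yaw for each fixture.

```bash
cat > h.py <<'E'
import numpy as np, cv2
from station import manip, vision
from scipy.spatial.transform import Rotation as R
from scipy.optimize import least_squares
C={n:vision.calibration(n) for n in('scene','top')}
def proj(n,P):
    c=C[n];return cv2.projectPoints(np.atleast_2d(np.asarray(P,float)),c['rvec'],c['tvec'],c['K'],None)[0][:,0]
def frame(p,lean,h):  # fixture pose -> leaning frame
    Rz=R.from_euler('z',p[2]); return Rz*R.from_euler('y',-lean,degrees=True), np.array([p[0],p[1],h])
def pts(p,lean,h,kind,X):
    X=np.array(X)/1000.
    if kind=='b': return R.from_euler('z',p[2]).apply(X)+[p[0],p[1],0]
    r,o=frame(p,lean,h); return r.apply(X)+o
def fit(obs,lean,h,p0):
    f=lambda p:np.concatenate([(proj(n,pts(p,lean,h,k,X))[0]-uv) for n,k,X,uv in obs])
    s=least_squares(f,p0,loss='soft_l1'); return s.x,f(s.x).reshape(-1,2)
E
cat > fit.py <<'E'
from h import *
np.set_printoptions(precision=4,suppress=True)
t=7.5
rack=[('top','b',[60,75,12],[220.4,224.6]),('top','b',[60,-75,12],[274.4,212]),('top','b',[-70,-75,12],[284.6,258]),
('scene','b',[60,-75,12],[334,322.7]),('scene','b',[60,75,0],[390,359.3]),
('top','l',[t,65,180],[220,261.4]),('top','l',[t,-65,180],[274,248.6]),('top','l',[-t,65,180],[221,267.4]),('top','l',[-t,-65,180],[274,254]),
('scene','l',[-t,-65,180],[377.2,245.7]),('scene','l',[-t,65,180],[431,279.3])]
st=[('top','b',[50,65,12],[389.4,220.6]),('top','b',[50,-65,12],[437.4,224.6]),('top','b',[-110,-65,12],[434,283]),('top','b',[-110,65,12],[386,279.4]),
('top','l',[0,55,135],[398,255]),('top','l',[0,-55,135],[444,258]),('top','l',[-8,55,135],[398.6,257.6]),('top','l',[-8,-55,135],[443.6,260.6]),
('scene','l',[-4,-55,135],[269.3,135.7]),('scene','l',[-4,55,135],[294,165]),('scene','l',[0,55,-25],[274,213.3]),
('scene','b',[50,-65,12],[236.7,191.7]),('scene','b',[50,65,0],[263.3,225.7]),('scene','b',[-110,65,12],[315,196.7])]
for nm,o,l,h in(('rack',rack,22,.024),('stand',st,25,.04)):
    p,r=fit(o,l,h,[.55,0,0]); print(nm,p,np.degrees(p[2])); print(r)
E
python3 fit.py
```

```text
rack [0.6127 0.2081 0.2588] 14.826285496479075
[[-0.9415 -0.0357]
 [-0.7735 -0.813 ]
 [ 0.2616 -0.2015]
 [-0.3408 -1.327 ]
 [-0.9276  3.6272]
 [-0.8052  0.0472]
 [-0.3418 -0.6775]
 [-0.02    0.0294]
 [ 1.2702 -0.0653]
 [ 0.5624 -3.4617]
 [ 0.9605 -2.7963]]
stand [ 0.6167 -0.2207 -0.0586] -3.3583253344457047
[[-0.7113 -0.8024]
 [-0.18   -1.3769]
 [ 0.4803 -0.0361]
 [-0.7496 -0.0308]
 [-0.1722 -0.6653]
 [ 0.2648 -0.3236]
 [-1.1314 -0.1021]
 [ 0.2141  0.239 ]
 [ 0.6975 -1.5007]
 [ 0.84   -1.0774]
 [-0.3711 -0.4359]
 [-0.3995 -2.4261]
 [-0.4733  1.2486]
 [ 1.0157 -2.2631]]
```

```bash
cat > fit2.py <<'E'
exec(open('fit.py').read().split('for nm')[0])
del rack[4]
def res(q):
    out=[]
    for o,l,h,p,dx in((rack,22,.024,q[:3],q[8]),(st,25,.04,q[3:6],0)):
        for n,k,X,uv in o:
            X=[X[0]+(dx if k=='l' else 0),X[1],X[2]]
            out.append(proj(n,pts(p,l,h,k,X))[0]-uv+(q[6:8] if n=='scene' else 0))
    out.append(np.array([q[8]+4,0])*.3)
    return np.concatenate(out)
s=least_squares(res,[.61,.2,.25,.61,-.22,-.05,0,0,0],x_scale=[.01]*6+[1]*3,loss='soft_l1')
print(s.x);print(res(s.x).reshape(-1,2)[:-1].T)
E
python3 fit2.py
```

```text
[ 0.6125  0.2075  0.2494  0.6155 -0.2216 -0.0572 -0.4274  2.0921  0.3304]
[[-0.5698 -0.2868  0.3092 -0.8633 -0.8793 -0.2946 -0.1486  1.263   0.3988
   0.4718 -0.4185  0.122   0.8711 -0.3687  0.2232  0.6699 -0.7326  0.6227
   0.4062  0.5955 -0.5963 -0.6582 -0.6766  0.7318]
 [-0.2451 -0.5212  0.2063  0.1231 -0.175  -0.3923 -0.1785  0.2333 -1.5874
  -0.4978 -0.3521 -0.9921  0.3665  0.4391 -0.1531  0.1256  0.4099  0.6881
   0.1499  0.5104  1.1889 -0.7304  2.8785 -0.6642]]
```

```bash
cat >> h.py <<'E'
RACK=[.6125,.2075,.2494]; STAND=[.6155,-.2216,-.0572]
G=R.from_matrix(np.array([[0,1,0],[1,0,0],[0,0,-1.]]).T)  # tool axes in tablet frame: x=ty,y=tx,z=-tz
def tgt(which,x,y,z):  # TCP in leaning frame mm
    r,o=frame(RACK,22,.024) if which=='rack' else frame(STAND,25,.04)
    return o+r.apply(np.array([x,y,z])/1000.), r*G
def plan(wps,p=None,r=None,vm=.055,wm=9,dec=3):
    s=manip.get_state()
    if p is None: p,r=s['eef_pos'],R.from_quat(s['tool_rot'])
    for P,Q in wps:
        w=(r.inv()*Q).as_rotvec(); n=int(np.ceil(max(np.linalg.norm(P-p)/vm,np.degrees(np.linalg.norm(w))/wm,1)))
        D=[];cur=r
        for i in range(n):
            D.append(cur.inv().apply((P-p)/n)/.06); cur=cur*R.from_rotvec(w/n)
        D=np.round(D,dec).tolist(); print(n,'ang',np.round(w/n/np.pi,4).tolist())
        for i in range(0,n,5): print(D[i:i+5])
        p,r=P,Q
def show():
    s=manip.get_state();print({k:np.round(s[k],4).tolist() for k in('clock','eef_pos','tool_rot','width','contact_force','finger_force','qpos')});return s
def loc(which):
    s=manip.get_state(); r,o=frame(RACK,22,.024) if which=='rack' else frame(STAND,25,.04)
    print(which,'TCP mm',np.round(r.inv().apply(s['eef_pos']-o)*1000,1),'rotvec deg',np.round(np.degrees(((r*G).inv()*R.from_quat(s['tool_rot'])).as_rotvec()),2))
E
python3 - <<'E'
from h import *
P,Q=tgt('rack',0,0,240)
print(P)
mid=(np.array([.47,-.2,.36]), R.from_euler('z',45,degrees=True)*R.from_quat(manip.get_state()['tool_rot']))
plan([mid,(P,Q)])
E
```

```text
[0.52537603 0.18530927 0.24652413]
9 ang [-0.0, -0.0, -0.0278]
[[0.686, -0.505, -0.239], [0.727, -0.444, -0.239], [0.763, -0.379, -0.239], [0.793, -0.311, -0.239], [0.817, -0.24, -0.239]]
[[0.835, -0.168, -0.239], [0.846, -0.095, -0.239], [0.851, -0.021, -0.239], [0.85, 0.054, -0.239]]
8 ang [-0.0147, 0.0052, -0.0266]
[[0.778, -0.228, 0.237], [0.791, -0.173, 0.24], [0.799, -0.118, 0.246], [0.803, -0.062, 0.255], [0.802, -0.007, 0.266]]
[[0.795, 0.047, 0.28], [0.785, 0.1, 0.297], [0.769, 0.15, 0.315]]
```

>>> move_arm(delta_pos=[[0.69,-0.5,-0.24],[0.73,-0.44,-0.24],[0.76,-0.38,-0.24],[0.79,-0.31,-0.24],[0.82,-0.24,-0.24]], angular=[[0,0,-0.028],[0,0,-0.028],[0,0,-0.028],[0,0,-0.028],[0,0,-0.028]], claw=[1,1,1,1,1])

```text
clock: 0.72
eef_pos: [0.3592, -0.37, 0.3037]
tool_rot: [0.921, 0.39, -0.0, -0.0]
contact_force: [0.5, -1.9, 1.3]
width: 0.0855
finger_force: 0.0
```

>>> move_arm(delta_pos=[[0.83,-0.17,-0.24],[0.85,-0.1,-0.24],[0.85,-0.02,-0.24],[0.85,0.05,-0.24]], angular=[[0,0,-0.028],[0,0,-0.028],[0,0,-0.028],[0,0,-0.028]], claw=[1,1,1,1])

```text
clock: 1.23
eef_pos: [0.4694, -0.1981, 0.3613]
tool_rot: [0.839, 0.545, -0.0, 0.0]
contact_force: [1.0, -0.4, -0.1]
width: 0.0854
finger_force: 0.0
```

```bash
python3 - <<'E'
from h import *
show(); plan([tgt('rack',0,0,240)])
E
```

```text
{'clock': 1.225, 'eef_pos': [0.4694, -0.1981, 0.3613], 'tool_rot': [0.8386, 0.5448, -0.0001, 0.0], 'width': 0.0854, 'contact_force': [0.954, -0.408, -0.1208], 'finger_force': 0.0, 'qpos': [0.601, 0.2338, -0.3895, 1.7025, 0.0938, 1.2238, -0.2295]}
8 ang [-0.0147, 0.0051, -0.0262]
[[0.777, -0.218, 0.239], [0.789, -0.165, 0.243], [0.797, -0.111, 0.249], [0.799, -0.057, 0.258], [0.798, -0.003, 0.27]]
[[0.791, 0.05, 0.283], [0.78, 0.101, 0.3], [0.765, 0.151, 0.318]]
```

>>> move_arm(delta_pos=[[0.78,-0.22,0.24],[0.79,-0.165,0.24],[0.8,-0.11,0.25],[0.8,-0.06,0.26],[0.8,0,0.27]], angular=[[-0.0147,0.005,-0.026],[-0.0147,0.005,-0.026],[-0.0147,0.005,-0.026],[-0.0147,0.005,-0.026],[-0.0147,0.005,-0.026]], claw=[1,1,1,1,1])

```text
clock: 1.85
eef_pos: [0.5048, 0.042, 0.2886]
tool_rot: [0.705, 0.699, 0.096, 0.075]
contact_force: [1.1, -1.0, -0.1]
width: 0.0853
finger_force: 0.0
```

>>> move_arm(delta_pos=[[0.79,0.05,0.28],[0.78,0.1,0.3],[0.77,0.15,0.32],[0,0,0]], angular=[[-0.0147,0.005,-0.026],[-0.0147,0.005,-0.026],[-0.0147,0.005,-0.026],[0,0,0]], claw=[1,1,1,1])

```text
clock: 2.35
eef_pos: [0.5255, 0.1876, 0.2445]
tool_rot: [0.604, 0.774, 0.15, 0.117]
contact_force: [-0.4, -0.3, -0.3]
width: 0.0853
finger_force: 0.0
```

```bash
python3 - <<'E'
from h import *
show(); loc('rack'); plan([tgt('rack',0,0,155)],vm=.03)
a=vision.camera('top');b=vision.camera('scene')
c=lambda im,x,y:cv2.resize(im[y:y+110,x:x+100,::-1],None,fx=4,fy=4,interpolation=cv2.INTER_CUBIC)
cv2.imwrite('pics/pre.png',np.hstack([c(a,200,190),c(b,350,210)]))
E
```

```text
{'clock': 2.35, 'eef_pos': [0.5255, 0.1876, 0.2445], 'tool_rot': [0.6036, 0.7744, 0.1496, 0.1168], 'width': 0.0853, 'contact_force': [-0.3912, -0.3148, -0.2968], 'finger_force': 0.0, 'qpos': [-0.0015, 0.2807, -0.6, 2.0595, 0.5447, 0.5413, -0.735]}
rack TCP mm [-1.000e-01  2.200e+00  2.379e+02] rotvec deg [ 0.12 -0.08  0.14]
3 ang [-0.0002, 0.0001, -0.0003]
[[-0.012, 0.001, 0.461], [-0.012, 0.001, 0.461], [-0.012, 0.001, 0.461]]
```

View pics/pre.png

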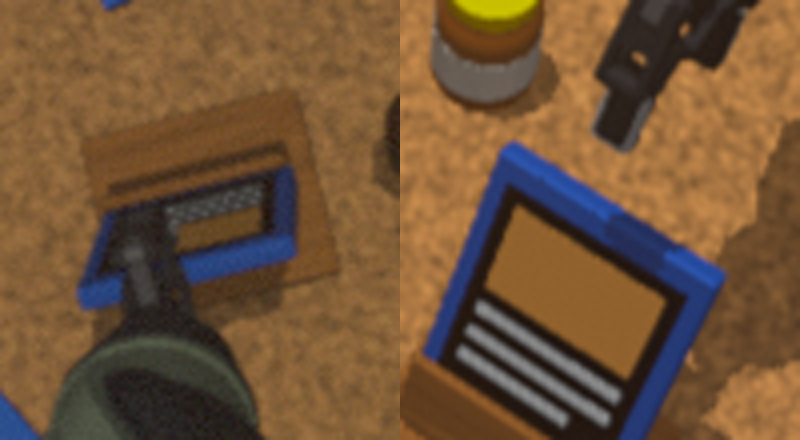

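The fingers stand astride the tablet's top edge, which runs from about (510,150) to (720,275) in the scene crop, with free space on both sides. I'll descend, close and pull out.

>>> move_arm(delta_pos=[[-0.02,0,0.36],[-0.02,0,0.36],[0,0,0.36],[0,0,0.36],[0,0,0]], angular=[[0,0,-0.001],[0,0,0],[0,0,0],[0,0,0],[0,0,0]], claw=[1,1,1,1,1], grip_force=40)

```text
clock: 3.08
eef_pos: [0.5588, 0.188, 0.1649]
tool_rot: [0.606, 0.773, 0.148, 0.118]
contact_force: [0.2, 1.1, -0.3]
width: 0.0854
finger_force: 0.0
```

>>> move_arm(delta_pos=[[0,0,0],[0,0,0],[0,0,0],[0,0,0],[0,0,0]], angular=[[0,0,0],[0,0,0],[0,0,0],[0,0,0],[0,0,0]], claw=[0.2,-0.2,-0.4,-0.5,-0.6])

```text
clock: 3.7
eef_pos: [0.5588, 0.1895, 0.1657]
tool_rot: [0.605, 0.773, 0.149, 0.118]
contact_force: [0.2, 0.2, -0.1]
width: 0.0171
finger_force: 0.0
```

```bash
python3 - <<'E'
from h import *
show(); loc('rack')
E
```

```text
{'clock': 3.7, 'eef_pos': [0.5588, 0.1895, 0.1657], 'tool_rot': [0.6047, 0.7733, 0.1493, 0.1183], 'width': 0.0171, 'contact_force': [0.2455, 0.2018, -0.1387], 'finger_force': 0.0, 'qpos': [-0.1294, 0.4374, -0.4417, 2.0691, 0.7842, 0.4006, -0.9454]}
rack TCP mm [  0.7  -4.2 152.6] rotvec deg [ 0.04 -0.26  0.29]
```

>>> move_arm(delta_pos=[[0.07,0,0],[0,0,0]], angular=[[0,0,0],[0,0,0]], claw=[-0.55,-0.55])

```text
clock: 3.95
eef_pos: [0.5576, 0.1942, 0.1657]
tool_rot: [0.604, 0.774, 0.149, 0.118]
contact_force: [-0.3, -0.1, -0.8]
width: 0.0194
finger_force: 0.0
```

>>> move_arm(delta_pos=[[0,0,0],[0,0,0],[0,0,0],[0,0,0]], angular=[[0,0,0],[0,0,0],[0,0,0],[0,0,0]], claw=[-0.7,-0.8,-1,-1])

```text
clock: 4.45
eef_pos: [0.558, 0.194, 0.1659]
tool_rot: [0.605, 0.773, 0.15, 0.118]
contact_force: [1.8, 3.1, 3.2]
width: 0.0141
finger_force: 39.7
```

```bash
python3 - <<'E'
from h import *
show(); loc('rack')
E
```

```text
{'clock': 4.45, 'eef_pos': [0.558, 0.194, 0.1659], 'tool_rot': [0.6046, 0.7734, 0.1497, 0.1182], 'width': 0.0141, 'contact_force': [1.7681, 3.0524, 3.1686], 'finger_force': 39.6517, 'qpos': [-0.1401, 0.4378, -0.4397, 2.0677, 0.7872, 0.4027, -0.9561]}
rack TCP mm [  1.1   0.3 152.6] rotvec deg [ 0.   -0.23  0.28]
```

>>> move_arm(delta_pos=[[0,0,-0.15],[0,0,-0.4],[0,0,-0.5],[0,0,-0.5],[0,0,-0.6]], angular=[[0,0,0],[0,0,0],[0,0,0],[0,0,0],[0,0,0]], claw=[-1,-1,-1,-1,-1], grip_force=55)

```text
clock: 5.08
eef_pos: [0.5096, 0.1813, 0.2849]
tool_rot: [0.605, 0.773, 0.148, 0.117]
contact_force: [0.6, -0.3, -3.4]
width: 0.0141
finger_force: 54.2
```

```bash
python3 - <<'E'
from h import *
s=show(); loc('rack')
P,Q=tgt('stand',70,0,152+100)
p=s['eef_pos'];r=R.from_quat(s['tool_rot'])
up=(p+np.array([-.02,-.0,.07]),r); P2,_=P.copy(),0
print(P)
hi=(np.array([P[0],P[1]+.02,P[2]+.04]),Q)
plan([up,hi,(P,Q)],vm=.035,wm=5)
E
```

```text
{'clock': 5.075, 'eef_pos': [0.5096, 0.1813, 0.2849], 'tool_rot': [0.6052, 0.7733, 0.1478, 0.1174], 'width': 0.0141, 'contact_force': [0.6066, -0.281, -3.3939], 'finger_force': 54.222, 'qpos': [0.0734, 0.2002, -0.6675, 2.0412, 0.4268, 0.6188, -0.6288]}
rack TCP mm [ -0.7  -0.  281.7] rotvec deg [ 0.24 -0.3   0.33]
[ 0.57251216 -0.21913841  0.29797284]
3 ang [0.0, 0.0, 0.0]
[[0.026, 0.044, -0.401], [0.026, 0.044, -0.401], [0.026, 0.044, -0.401]]
12 ang [-0.0015, -0.0031, 0.0073]
[[-0.54, -0.023, 0.018], [-0.541, -0.011, 0.023], [-0.541, 0.002, 0.028], [-0.54, 0.014, 0.033], [-0.539, 0.026, 0.039]]
[[-0.538, 0.038, 0.044], [-0.537, 0.05, 0.049], [-0.535, 0.062, 0.055], [-0.533, 0.074, 0.06], [-0.53, 0.086, 0.066]]
[[-0.527, 0.098, 0.072], [-0.524, 0.11, 0.077]]
2 ang [0.0, 0.0, 0.0]
[[-0.166, -0.132, 0.306], [-0.166, -0.132, 0.306]]
```

>>> move_arm(delta_pos=[[0.03,0.04,-0.4],[0.03,0.04,-0.4],[0.03,0.04,-0.4],[-0.3,0,0],[-0.54,-0.02,0.02]], angular=[[0,0,0],[0,0,0],[0,0,0],[0,0,0],[-0.0015,-0.003,0.007]], claw=[-1,-1,-1,-1,-1])

```text
clock: 5.7
eef_pos: [0.5006, 0.1331, 0.3527]
tool_rot: [0.614, 0.766, 0.149, 0.121]
contact_force: [1.3, -1.0, -4.6]
width: 0.014
finger_force: 54.2
```

>>> move_arm(delta_pos=[[-0.54,-0.01,0.02],[-0.54,0,0.03],[-0.54,0.01,0.03],[-0.54,0.03,0.04],[-0.54,0.04,0.04]], angular=[[-0.0015,-0.003,0.007],[-0.0015,-0.003,0.007],[-0.0015,-0.003,0.007],[-0.0015,-0.003,0.007],[-0.0015,-0.003,0.007]], claw=[-1,-1,-1,-1,-1])

```text
clock: 6.32
eef_pos: [0.5355, -0.0262, 0.3456]
tool_rot: [0.657, 0.726, 0.15, 0.138]
contact_force: [0.3, -0.4, -4.7]
width: 0.0142
finger_force: 54.2
```

>>> move_arm(delta_pos=[[-0.54,0.05,0.05],[-0.53,0.06,0.06],[-0.53,0.07,0.06],[-0.3,0.05,0.05],[0,0,0]], angular=[[-0.0015,-0.003,0.007],[-0.0015,-0.003,0.007],[-0.0015,-0.003,0.007],[-0.0015,-0.003,0.007],[0,0,0]], claw=[-1,-1,-1,-1,-1])

```text
clock: 6.95
eef_pos: [0.5616, -0.1381, 0.3396]
tool_rot: [0.69, 0.692, 0.15, 0.151]
contact_force: [-0.7, 0.8, -4.2]
width: 0.0143
finger_force: 54.2
```

```bash
python3 - <<'E'
from h import *
s=show(); loc('stand')
plan([tgt('stand',50,0,152+80)],vm=.04,wm=5)
E
```

```text
{'clock': 6.95, 'eef_pos': [0.5616, -0.1381, 0.3396], 'tool_rot': [0.6902, 0.6916, 0.1504, 0.1507], 'width': 0.0143, 'contact_force': [-0.691, 0.771, -4.1672], 'finger_force': 54.2184, 'qpos': [0.5745, 0.1682, -0.4464, 1.9214, 0.0175, 0.6433, 0.1395]}
stand TCP mm [ 73.5  80.3 296.3] rotvec deg [ 0.41  1.37 -3.09]
3 ang [-0.0008, -0.0025, 0.0057]
[[-0.447, -0.152, 0.347], [-0.447, -0.145, 0.351], [-0.446, -0.138, 0.354]]
```

>>> move_arm(delta_pos=[[-0.45,-0.15,0.35],[-0.45,-0.145,0.35],[-0.45,-0.14,0.35],[0,0,0],[0,0,0]], angular=[[-0.0008,-0.0025,0.0057],[-0.0008,-0.0025,0.0057],[-0.0008,-0.0025,0.0057],[0,0,0],[0,0,0]], claw=[-1,-1,-1,-1,-1])

```text
clock: 7.58
eef_pos: [0.5639, -0.2172, 0.2728]
tool_rot: [0.708, 0.671, 0.15, 0.158]
contact_force: [-0.6, 0.0, -3.2]
width: 0.014
finger_force: 54.3
```

```bash
python3 - <<'E'
from h import *
s=show(); loc('stand')
plan([tgt('stand',12,0,152+65)],vm=.02,wm=5)
a=vision.camera('top');b=vision.camera('scene')
cv2.imwrite('pics/t2.png',a[:,:,::-1]);cv2.imwrite('pics/s2.png',b[:,:,::-1])
c=lambda im,x,y:cv2.resize(im[y:y+120,x:x+100,::-1],None,fx=4,fy=4,interpolation=cv2.INTER_CUBIC)
cv2.imwrite('pics/pre2.png',np.hstack([c(a,370,190),c(b,220,110)]))
E
```

```text
{'clock': 7.575, 'eef_pos': [0.5639, -0.2172, 0.2728], 'tool_rot': [0.7084, 0.6715, 0.1497, 0.1579], 'width': 0.014, 'contact_force': [-0.5783, 0.0061, -3.1943], 'finger_force': 54.3268, 'qpos': [0.6647, 0.2895, -0.4036, 1.9568, 0.0175, 0.4905, 0.2336]}
stand TCP mm [ 51.5   1.4 232.9] rotvec deg [-0.13  0.09 -0.2 ]
3 ang [0.0002, -0.0002, 0.0004]
[[-0.007, -0.219, 0.088], [-0.008, -0.219, 0.088], [-0.008, -0.219, 0.088]]
```

View pics/pre2.png

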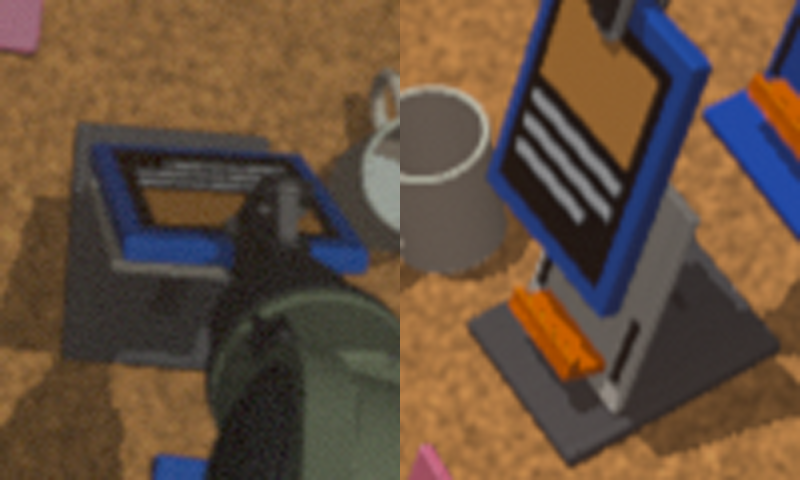

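```bash
python3 - <<'E'
from h import *
s=manip.get_state();r=R.from_quat(s['tool_rot'])*G.inv();o=s['eef_pos']
t=7.5
obs=[('top',[t,65,180],[401.3,249.5]),('top',[-t,65,180],[401.8,255.5]),('top',[-t,-65,180],[460.5,257.5]),('top',[t,65,0],[393.8,227]),('top',[t,-65,0],[445,229.5]),
('scene',[t,65,0],[271.8,187]),('scene',[t,-65,0],[243.8,156]),('scene',[-t,65,180],[297.5,127])]
def f(q):
    return np.concatenate([proj(n,(r*R.from_rotvec(q[3:])).apply((np.array(X)+[0,0,-152.6]+q[:3]*1000)/1000)+o)[0]-uv+([-.43,2.09] if n=='scene' else 0) for n,X,uv in obs])
print(f(np.zeros(6)).reshape(-1,2).round(1).T)
q=least_squares(f,np.zeros(6),loss='soft_l1').x;print((q[:3]*1000).round(1),np.degrees(q[3:]).round(2));print(f(q).reshape(-1,2).round(1).T)
E
```

```text
[[ 0.5 -0.7  2.1  0.   2.3 -3.5 -4.   0.7]
 [-1.4 -0.7  1.4 -2.9 -1.9  3.6 -1.5 -0.2]]
[-1.2  0.3 -1.6] [0.84 2.44 0.97]
[[ 0.4 -0.7  2.  -1.4  0.6  0.2 -1.4  1.1]
 [-1.  -0.3  0.5  0.4  0.3  3.9 -0.2 -0.2]]
```

The tablet hangs screen-outward in front of the plate. Its bottom corners are at about (495,185) and (607,310) in the scene crop, and the orange ledge below is at (555,335). The fit suggests the tablet may sag about 2° in the grip, so I'll feel for the plate with small steps.

>>> move_arm(delta_pos=[[-0.02,-0.2,0.12],[0,-0.2,0.12],[0,-0.15,0.12],[0,0,0],[0,0,0]], angular=[[0,0,0.001],[0,0,0],[0,0,0],[0,0,0],[0,0,0]], claw=[-1,-1,-1,-1,-1])

```text
clock: 8.3
eef_pos: [0.5433, -0.2186, 0.2391]
tool_rot: [0.71, 0.67, 0.15, 0.158]
contact_force: [-0.0, -0.6, -3.8]
width: 0.0137
finger_force: 54.3
```

>>> move_arm(delta_pos=[[0,-0.03,0],[0,0,0]], angular=[[0,0,0],[0,0,0]], claw=[-1,-1])

```text
clock: 8.55
eef_pos: [0.5414, -0.2185, 0.2383]
tool_rot: [0.71, 0.67, 0.15, 0.158]
contact_force: [-0.1, 0.1, -4.9]
width: 0.0143
finger_force: 54.3
```

>>> move_arm(delta_pos=[[0,-0.03,0],[0,0,0]], angular=[[0,0,0],[0,0,0]], claw=[-1,-1])

```text
clock: 8.8
eef_pos: [0.5396, -0.2184, 0.2374]
tool_rot: [0.71, 0.67, 0.15, 0.158]
contact_force: [0.4, 0.5, -4.5]
width: 0.014
finger_force: 54.3
```

>>> move_arm(delta_pos=[[0,-0.03,0],[0,0,0]], angular=[[0,0,0],[0,0,0]], claw=[-1,-1])

```text
clock: 9.05
eef_pos: [0.5379, -0.2182, 0.2366]
tool_rot: [0.71, 0.67, 0.15, 0.158]
contact_force: [0.1, -0.6, -4.2]
width: 0.0142
finger_force: 54.3
```

```bash
python3 - <<'E'
from h import *
s=show(); loc('stand');print(s['moment'])
E
```

```text
{'clock': 9.05, 'eef_pos': [0.5379, -0.2182, 0.2366], 'tool_rot': [0.7099, 0.6699, 0.1496, 0.1579], 'width': 0.0142, 'contact_force': [0.105, -0.6197, -4.1825], 'finger_force': 54.3352, 'qpos': [0.6902, 0.3038, -0.4071, 2.0508, 0.0144, 0.3859, 0.2554]}
stand TCP mm [ 12.7  -1.1 210.9] rotvec deg [-0.12  0.03  0.05]
[0.06269017 0.94657561 0.00867011]
```

>>> move_arm(delta_pos=[[0.01,-0.025,0],[0,0,0]], angular=[[0,0,0],[0,0,0]], claw=[-1,-1])

```text
clock: 9.3
eef_pos: [0.5367, -0.2175, 0.2359]
tool_rot: [0.71, 0.67, 0.15, 0.158]
contact_force: [-0.1, -0.6, -4.1]
width: 0.0141
finger_force: 54.3
```

>>> move_arm(delta_pos=[[0.01,-0.025,0],[0,0,0]], angular=[[0,0,0],[0,0,0]], claw=[-1,-1])

```text
clock: 9.55
eef_pos: [0.5354, -0.2168, 0.2353]
tool_rot: [0.71, 0.67, 0.15, 0.158]
contact_force: [0.2, -1.0, -3.8]
width: 0.0141
finger_force: 54.3
```

>>> move_arm(delta_pos=[[0,-0.02,0],[0,0,0]], angular=[[0,0,0],[0,0,0]], claw=[-1,-1])

```text
clock: 9.8
eef_pos: [0.5347, -0.2169, 0.2351]
tool_rot: [0.71, 0.67, 0.15, 0.158]
contact_force: [2.6, 0.3, -3.6]
width: 0.0141
finger_force: 54.1
```

```bash
python3 - <<'E'
from h import *
s=show(); loc('stand');print(s['moment'])
E
```

```text
{'clock': 9.8, 'eef_pos': [0.5347, -0.2169, 0.2351], 'tool_rot': [0.7098, 0.6698, 0.1499, 0.1583], 'width': 0.0141, 'contact_force': [2.6307, 0.2624, -3.5683], 'finger_force': 54.1011, 'qpos': [0.6927, 0.3005, -0.4093, 2.0612, 0.0124, 0.3778, 0.2569]}
stand TCP mm [9.10e+00 1.00e-01 2.11e+02] rotvec deg [-0.18  0.03  0.05]
[ 0.02916652  0.05592716 -0.19588547]
```

Plate contact came at TCP x ≈ 9 mm, so the tablet is nearly flat against it. I'll back off 1 mm and lower.

>>> move_arm(delta_pos=[[0,0.02,0],[0,0,0.1],[0,0,0.1],[0,0,0.1],[0,0,0]], angular=[[0,0,0],[0,0,0],[0,0,0],[0,0,0],[0,0,0]], claw=[-1,-1,-1,-1,-1])

```text
clock: 10.42
eef_pos: [0.5432, -0.2171, 0.2184]
tool_rot: [0.71, 0.67, 0.15, 0.158]
contact_force: [-0.0, 0.3, -4.2]
width: 0.014
finger_force: 54.3
```

```bash
python3 - <<'E'
from h import *
s=show(); loc('stand');print(s['moment'])
b=vision.camera('scene');a=vision.camera('top')
c=lambda im,x,y,w,h:cv2.resize(im[y:y+h,x:x+w,::-1],None,fx=8,fy=8,interpolation=cv2.INTER_CUBIC)
cv2.imwrite('pics/pre3.png',c(b,225,150,65,70))
E
```

```text
{'clock': 10.425, 'eef_pos': [0.5432, -0.2171, 0.2184], 'tool_rot': [0.7098, 0.67, 0.1496, 0.1575], 'width': 0.014, 'contact_force': [-0.0141, 0.2584, -4.1826], 'finger_force': 54.2941, 'qpos': [0.663, 0.3364, -0.3868, 2.0605, 0.0363, 0.3436, 0.2336]}
stand TCP mm [  9.7   0.4 192.3] rotvec deg [-0.09  0.06  0.04]
[ 0.05313199  0.81040887 -0.01255549]
```

View pics/pre3.png

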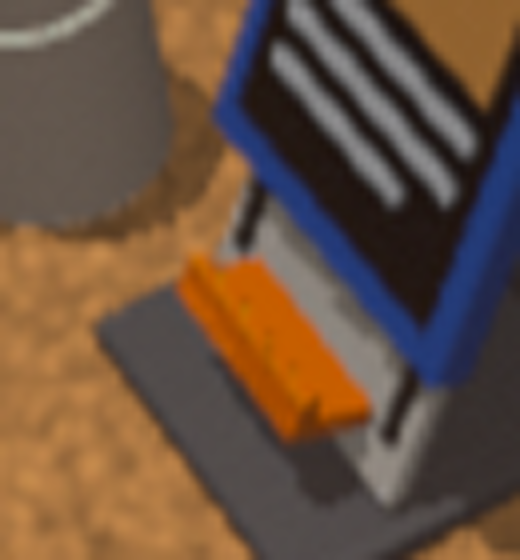

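The picture shows the tablet's bottom edge parallel to the ledge, with its right corner at (430,385). The ledge's rear-right corner is at (370,410), so the gap is roughly 30 mm. I'll lower most of it slowly, then in fine steps.

>>> move_arm(delta_pos=[[0,0,0.08],[0,0,0.08],[0,0,0.08],[0,0,0]], angular=[[0,0,0],[0,0,0],[0,0,0],[0,0,0]], claw=[-1,-1,-1,-1])

```text
clock: 11.02
eef_pos: [0.5492, -0.2175, 0.2056]
tool_rot: [0.71, 0.67, 0.15, 0.158]
contact_force: [-0.4, 0.1, -4.1]
width: 0.0141
finger_force: 54.3
```

>>> move_arm(delta_pos=[[0,0,0.03],[0,0,0.03],[0,0,0.03],[0,0,0]], angular=[[0,0,0],[0,0,0],[0,0,0],[0,0,0]], claw=[-1,-1,-1,-1])

```text
clock: 11.52
eef_pos: [0.5515, -0.2177, 0.201]
tool_rot: [0.71, 0.67, 0.15, 0.158]
contact_force: [0.3, -0.8, -4.6]
width: 0.014
finger_force: 54.3
```

```bash
python3 - <<'E'
from h import *
s=show(); loc('stand');print(s['moment'])
E
```

```text
{'clock': 11.525, 'eef_pos': [0.5515, -0.2177, 0.201], 'tool_rot': [0.7098, 0.67, 0.1496, 0.1579], 'width': 0.014, 'contact_force': [0.2934, -0.798, -4.6338], 'finger_force': 54.3286, 'qpos': [0.6331, 0.3731, -0.3618, 2.0605, 0.0577, 0.3052, 0.2131]}
stand TCP mm [  9.9   0.2 173. ] rotvec deg [-0.13  0.04  0.04]
[ 0.04263686  0.91702273 -0.06123779]
```

>>> move_arm(delta_pos=[[0,0,0.03],[0,0,0.03],[0,0,0]], angular=[[0,0,0],[0,0,0],[0,0,0]], claw=[-1,-1,-1])

```text
clock: 11.9
eef_pos: [0.553, -0.2178, 0.1977]
tool_rot: [0.71, 0.67, 0.15, 0.158]
contact_force: [0.1, 0.6, -4.7]
width: 0.0138
finger_force: 54.3
```

>>> move_arm(delta_pos=[[0,0,0.02],[0,0,0]], angular=[[0,0,0],[0,0,0]], claw=[-1,-1])

```text
clock: 12.15
eef_pos: [0.5535, -0.2179, 0.1967]
tool_rot: [0.71, 0.67, 0.15, 0.158]
contact_force: [0.0, -0.1, -4.1]
width: 0.014
finger_force: 54.3
```

>>> move_arm(delta_pos=[[0,0,0.02],[0,0,0.02],[0,0,0]], angular=[[0,0,0],[0,0,0],[0,0,0]], claw=[-1,-1,-1])

```text
clock: 12.52
eef_pos: [0.5545, -0.2179, 0.1945]
tool_rot: [0.71, 0.67, 0.15, 0.158]
contact_force: [0.2, 0.4, -4.2]
width: 0.0142
finger_force: 54.3
```

>>> move_arm(delta_pos=[[0,0,0.02],[0,0,0]], angular=[[0,0,0],[0,0,0]], claw=[-1,-1])

```text
clock: 12.78
eef_pos: [0.555, -0.218, 0.1934]
tool_rot: [0.71, 0.67, 0.15, 0.158]
contact_force: [0.5, 0.3, -3.8]
width: 0.0138
finger_force: 54.3
```

>>> move_arm(delta_pos=[[0,0,0.02],[0,0,0.02],[0,0,0]], angular=[[0,0,0],[0,0,0],[0,0,0]], claw=[-1,-1,-1])

```text
clock: 13.15
eef_pos: [0.556, -0.218, 0.1912]
tool_rot: [0.71, 0.67, 0.15, 0.158]
contact_force: [-1.0, -0.3, -3.3]
width: 0.0138
finger_force: 54.3
```

>>> move_arm(delta_pos=[[0,0,0.02],[0,0,0]], angular=[[0,0,0],[0,0,0]], claw=[-1,-1])

```text
clock: 13.4
eef_pos: [0.5566, -0.218, 0.1902]
tool_rot: [0.71, 0.67, 0.15, 0.158]
contact_force: [-0.2, -0.0, -3.8]
width: 0.0139
finger_force: 54.3
```

```bash
python3 - <<'E'
from h import *
s=show(); loc('stand');print(s['moment'])
E
```

```text
{'clock': 13.4, 'eef_pos': [0.5566, -0.218, 0.1902], 'tool_rot': [0.7098, 0.6699, 0.1496, 0.1579], 'width': 0.0139, 'contact_force': [-0.2433, -0.0331, -3.8275], 'finger_force': 54.327, 'qpos': [0.6149, 0.396, -0.3461, 2.0596, 0.069, 0.2824, 0.202]}
stand TCP mm [ 10.    0.2 161.1] rotvec deg [-0.13  0.04  0.05]
[ 0.04399782  0.88992148 -0.01799541]
```

>>> move_arm(delta_pos=[[0,0,0.02],[0,0,0.02],[0,0,0]], angular=[[0,0,0],[0,0,0],[0,0,0]], claw=[-1,-1,-1])

```text
clock: 13.78
eef_pos: [0.5576, -0.2181, 0.188]
tool_rot: [0.71, 0.67, 0.15, 0.158]
contact_force: [0.2, -0.6, -3.5]
width: 0.014
finger_force: 54.3
```

>>> move_arm(delta_pos=[[0,0,0.02],[0,0,0]], angular=[[0,0,0],[0,0,0]], claw=[-1,-1])

```text
clock: 14.02
eef_pos: [0.5581, -0.2181, 0.1869]
tool_rot: [0.71, 0.67, 0.15, 0.158]
contact_force: [0.5, -0.1, -3.5]
width: 0.0143
finger_force: 54.3
```

>>> move_arm(delta_pos=[[0,0,0.02],[0,0,0]], angular=[[0,0,0],[0,0,0]], claw=[-1,-1])

```text
clock: 14.28
eef_pos: [0.5586, -0.2182, 0.1858]
tool_rot: [0.71, 0.67, 0.15, 0.158]
contact_force: [-0.3, -0.4, -4.4]
width: 0.0142
finger_force: 54.3
```

>>> move_arm(delta_pos=[[0,0,0.02],[0,0,0]], angular=[[0,0,0],[0,0,0]], claw=[-1,-1])

```text
clock: 14.52
eef_pos: [0.5591, -0.2182, 0.1847]
tool_rot: [0.71, 0.67, 0.15, 0.158]
contact_force: [0.1, -0.2, -4.6]
width: 0.0138
finger_force: 54.3
```

```bash
python3 - <<'E'
from h import *
s=show(); loc('stand');print(s['moment'])
E
```

```text
{'clock': 14.525, 'eef_pos': [0.5591, -0.2182, 0.1847], 'tool_rot': [0.7099, 0.6699, 0.1496, 0.1579], 'width': 0.0138, 'contact_force': [0.0647, -0.2243, -4.6303], 'finger_force': 54.3276, 'qpos': [0.6059, 0.4076, -0.3382, 2.0589, 0.0743, 0.2711, 0.1969]}
stand TCP mm [ 10.    0.2 155.1] rotvec deg [-0.13  0.04  0.05]
[ 0.02672874  0.98246417 -0.0010229 ]
```

>>> move_arm(delta_pos=[[0,0,0.02],[0,0,0]], angular=[[0,0,0],[0,0,0]], claw=[-1,-1])

```text
clock: 14.78
eef_pos: [0.5597, -0.2183, 0.1837]
tool_rot: [0.71, 0.67, 0.15, 0.158]
contact_force: [-0.3, -0.2, -3.6]
width: 0.0141
finger_force: 54.4
```

>>> move_arm(delta_pos=[[0,0,0.02],[0,0,0]], angular=[[0,0,0],[0,0,0]], claw=[-1,-1])

```text
clock: 15.02
eef_pos: [0.5602, -0.2182, 0.1827]
tool_rot: [0.71, 0.67, 0.15, 0.158]
contact_force: [-0.3, 0.2, -1.3]
width: 0.0142
finger_force: 54.7
```

>>> move_arm(delta_pos=[[0,0,0.02],[0,0,0]], angular=[[0,0,0],[0,0,0]], claw=[-1,-1])

```text
clock: 15.28
eef_pos: [0.5607, -0.2182, 0.1816]
tool_rot: [0.71, 0.67, 0.15, 0.158]
contact_force: [-2.4, 1.1, 0.6]
width: 0.0142
finger_force: 55.1
```

```bash
python3 - <<'E'
from h import *
s=show(); loc('stand');print(s['moment'])
E
```

```text
{'clock': 15.275, 'eef_pos': [0.5607, -0.2182, 0.1816], 'tool_rot': [0.7098, 0.6699, 0.1497, 0.158], 'width': 0.0142, 'contact_force': [-2.387, 1.1443, 0.5797], 'finger_force': 55.1185, 'qpos': [0.6006, 0.4143, -0.3335, 2.0583, 0.0773, 0.2644, 0.194]}
stand TCP mm [ 10.1   0.2 151.6] rotvec deg [-0.14  0.03  0.04]
[0.1898879  1.02090051 0.05201457]
```

The ledge is felt: the tablet's weight is now carried by it. Next I'll bring the back onto the plate.

>>> move_arm(delta_pos=[[0,-0.02,0],[0,0,0]], angular=[[0,0,0],[0,0,0]], claw=[-1,-1])

```text
clock: 15.52
eef_pos: [0.5601, -0.2182, 0.1815]
tool_rot: [0.71, 0.67, 0.15, 0.158]
contact_force: [2.9, 0.9, 1.6]
width: 0.014
finger_force: 54.8
```

>>> move_arm(delta_pos=[[0,-0.015,0],[0,0,0]], angular=[[0,0,0],[0,0,0]], claw=[-1,-1])

```text
clock: 15.78
eef_pos: [0.5597, -0.2183, 0.1813]
tool_rot: [0.71, 0.67, 0.15, 0.159]
contact_force: [6.4, 0.5, 1.1]
width: 0.0141
finger_force: 54.6
```

```bash
python3 - <<'E'
from h import *
s=show(); loc('stand');print(s['moment'])
r,o=frame(STAND,25,.04);print('F plate',r.inv().apply(s['contact_force']))
a=vision.camera('top');b=vision.camera('scene')
c=lambda im,x,y:cv2.resize(im[y:y+110,x:x+80,::-1],None,fx=5,fy=5,interpolation=cv2.INTER_CUBIC)
cv2.imwrite('pics/p4.png',np.hstack([c(a,380,190),c(b,228,115)]))
E
```

```text
{'clock': 15.775, 'eef_pos': [0.5597, -0.2183, 0.1813], 'tool_rot': [0.7097, 0.6697, 0.1503, 0.1588], 'width': 0.0141, 'contact_force': [6.3924, 0.4855, 1.1041], 'finger_force': 54.6234, 'qpos': [0.6029, 0.4135, -0.3349, 2.0623, 0.0769, 0.2594, 0.195]}
stand TCP mm [9.100e+00 1.000e-01 1.517e+02] rotvec deg [-0.26  0.02  0.05]
[ 0.22505938 -0.96757479 -0.33586794]
F plate [ 6.22542459  0.85013095 -1.68473542]
```

View pics/p4.png

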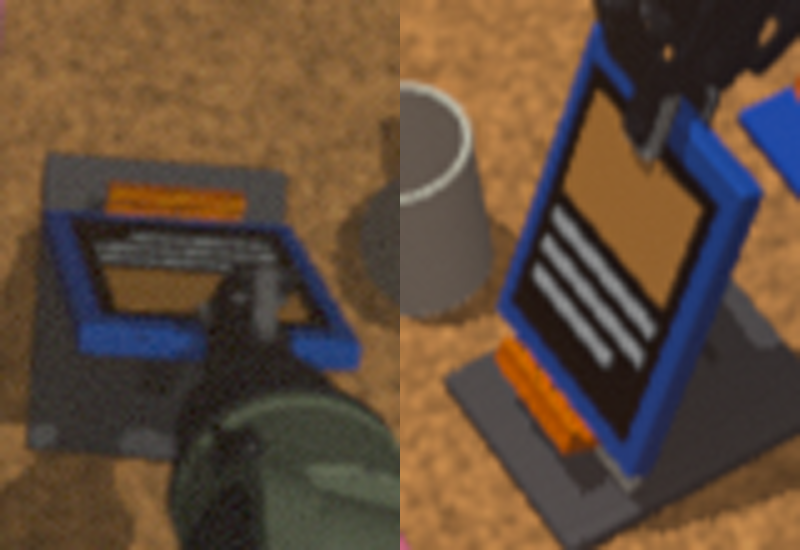

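```bash
python3 - <<'E'
from h import *
def pr(n,X): return proj(n,pts(STAND,25,.04,'l',X)).round(1).tolist()
h=0
print('tab top',pr('top',[[15,65,h],[15,-65,h],[15,65,180],[0,-65,180]]),'obs [389.6,232.6],[438,235.6],[396,254.5],[451.5,263.5]')
print('tab scene',pr('scene',[[15,65,h],[15,-65,h],[0,65,180]]),'obs [274.5,209.5](bottom) [248,177] [300,153.5]')
print('ledge top',pr('top',[[30,35,8],[30,-35,8]]),'obs [401.3,227],[429.2,228.5]')
print('ledge scene',pr('scene',[[30,35,8],[30,-35,8]]),'obs [264,204] [247.5,184]')
print('foot top',proj('top',pts(STAND,25,.04,'b',[[50,65,12],[50,-65,12],[-110,65,12]])).round(1).tolist(),'obs [389.2,221][437,225],[386,279.6]')
E
```

```text
tab top [[389.8, 231.9], [439.7, 235.4], [396.5, 255.0], [452.7, 265.1]] obs [389.6,232.6],[438,235.6],[396,254.5],[451.5,263.5]
tab scene [[274.0, 209.2], [247.1, 174.3], [302.3, 151.3]] obs [274.5,209.5](bottom) [248,177] [300,153.5]
ledge top [[402.2, 228.1], [429.3, 230.0]] obs [401.3,227],[429.2,228.5]
ledge scene [[263.5, 199.6], [249.0, 180.7]] obs [264,204] [247.5,184]
foot top [[389.0, 220.3], [437.5, 223.6], [385.6, 279.9]] obs [389.2,221][437,225],[386,279.6]
```

The tablet sits on the ledge, bottom edge from (500,310) to (635,470) in the scene crop. It is centred within about 1 mm and touches the plate. I'll ease the push and release gradually.

>>> move_arm(delta_pos=[[0,0.015,0],[0,0,0],[0,0,0]], angular=[[0,0,0],[0,0,0],[0,0,0]], claw=[-1,-1,-1], grip_force=20)

```text
clock: 16.25
eef_pos: [0.5599, -0.2183, 0.1814]
tool_rot: [0.71, 0.67, 0.15, 0.158]
contact_force: [3.6, 1.0, 3.5]
width: 0.0143
finger_force: 55.1
```

>>> move_arm(delta_pos=[[0,0,0],[0,0,0],[0,0,0],[0,0,0]], angular=[[0,0,0],[0,0,0],[0,0,0],[0,0,0]], claw=[-0.62,-0.58,-0.55,-0.5])

```text
clock: 16.75
eef_pos: [0.5594, -0.2182, 0.1809]
tool_rot: [0.71, 0.67, 0.15, 0.158]
contact_force: [0.1, -0.4, -0.9]
width: 0.0213
finger_force: 0.0
```

>>> move_arm(delta_pos=[[0,0,0],[0,0,0],[0,0,0],[0,0,0]], angular=[[0,0,0],[0,0,0],[0,0,0],[0,0,0]], claw=[-0.4,-0.3,-0.2,-0.2])

```text
clock: 17.25
eef_pos: [0.5596, -0.2182, 0.1811]
tool_rot: [0.71, 0.67, 0.15, 0.158]
contact_force: [0.3, 0.1, 0.3]
width: 0.0346
finger_force: 0.0
```

```bash
python3 - <<'E'
from h import *
s=show(); loc('stand');print(s['moment'])
E
```

```text
{'clock': 17.25, 'eef_pos': [0.5596, -0.2182, 0.1811], 'tool_rot': [0.7099, 0.6699, 0.1497, 0.1579], 'width': 0.0346, 'contact_force': [0.3447, 0.0562, 0.2825], 'finger_force': 0.0, 'qpos': [0.602, 0.4139, -0.3342, 2.0611, 0.0773, 0.2623, 0.1946]}
stand TCP mm [  8.8   0.2 151.5] rotvec deg [-0.13  0.03  0.05]
[ 0.0750078   0.42164332 -0.01159536]
```

Released with no contact force. Now I'll withdraw along the tool axis.

>>> move_arm(delta_pos=[[0,0,-0.1],[0,0,-0.2],[0,0,-0.4],[0,0,-0.5],[0,0,-0.5]], angular=[[0,0,0],[0,0,0],[0,0,0],[0,0,0],[0,0,0]], claw=[-0.2,-0.2,-0.2,-0.2,-0.2])

```text
clock: 17.88
eef_pos: [0.5156, -0.2157, 0.2749]
tool_rot: [0.71, 0.67, 0.15, 0.158]
contact_force: [-0.6, -0.2, 0.1]
width: 0.0345
finger_force: 0.0
```

>>> move_arm(delta_pos=[[0,0,-0.6],[0,0,-0.5],[0,0,0],[0,0,0]], angular=[[0,0,0],[0,0,0],[0,0,0],[0,0,0]], claw=[-0.2,-0.2,-0.2,-0.2])

```text
clock: 18.38
eef_pos: [0.4881, -0.2142, 0.3332]
tool_rot: [0.71, 0.67, 0.15, 0.158]
contact_force: [0.5, 0.7, -0.6]
width: 0.0341
finger_force: 0.0
```

```bash
python3 - <<'E'
from h import *
s=show()
a=vision.camera('top');b=vision.camera('scene')
c=lambda im,x,y:cv2.resize(im[y:y+110,x:x+80,::-1],None,fx=5,fy=5,interpolation=cv2.INTER_CUBIC)
cv2.imwrite('pics/p5.png',np.hstack([c(a,380,190),c(b,228,115)]))
E
```

```text
{'clock': 18.375, 'eef_pos': [0.4881, -0.2142, 0.3332], 'tool_rot': [0.7099, 0.6699, 0.1495, 0.1581], 'width': 0.0341, 'contact_force': [0.502, 0.7259, -0.5927], 'finger_force': 0.0, 'qpos': [0.8474, 0.1026, -0.4936, 2.0184, -0.1404, 0.618, 0.4058]}
```

View pics/p5.png

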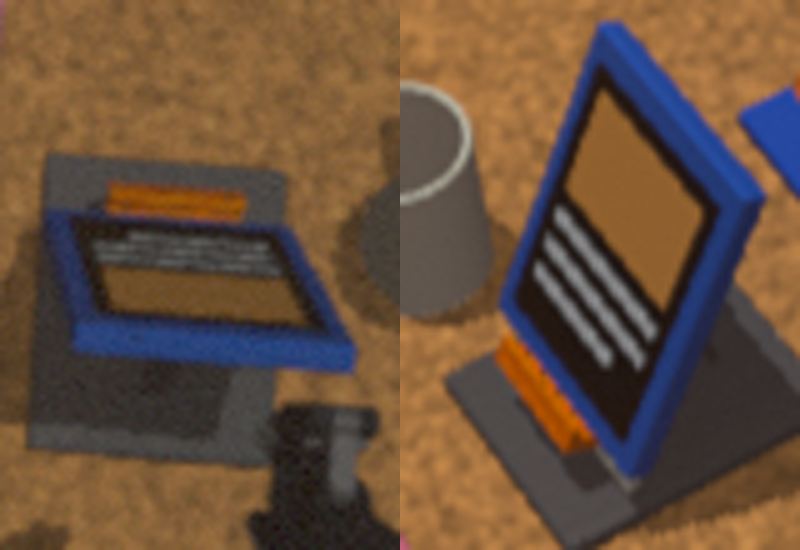

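The tablet stands on the ledge, screen outward, flush with the plate and centred, with the mug untouched and the gripper clear. I'm handing in.

```bash
python3 -c "
from station import manip
print(manip.job_done())"
```

```text
the job is handed in; nothing more can be done
None
```

The tablet is on the stand's orange ledge, screen outward and leaning back on the plate. It is centred and square as far as the camera images show (about 1–2 mm and 1°). I released it only after feeling the ledge take its weight, and handed the job in at about 18.5 s; no verdict came back.

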